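Hold a glaze sample flush on the tilted colour reader

TASK

Read the colour of the blue glaze sample: first wake the colour reader by squeezing the red trigger lever fully against its black grip and letting it spring all the way back. Then pick up the wooden-handled sample paddle, tilt it to match the slope of the reader's white window plate, and press its glazed underside flush and centred on the plate, gently, until the sprung plate has sunk about half its travel. Finish while still holding it pressed there, quite still, and do not put it down or let go; leave the jars and the stamp where they stand.

Things in the scene. Friction and masses are not known exactly. Their poses are not given: they have to be found in the camera images.
- paddle_center (a point): Sample paddle, loose, about 0.09 kg, glazed side down: plate 60 (x) x 50 (y) x 9 mm, blue glaze below, plywood above, with an upright light-wood handle on its back, 40 (x) x 18 (y) x 46 mm, to 55 mm above the underside. This point: middle axis, 27 mm above the underside; z points to the handle's top. Grasp the handle across its 18 mm, along y.
- paddle_face (a point): Centre of the paddle's flat glazed underside, 27 mm below paddle_center; same axes. This face goes on the window plate.
- sample_paddle: The same sample paddle; origin and axes as paddle_face.
- window_center (a point): Centre of the outer face of the colour reader's white square window plate, 74 x 74 mm, round amber port 24 mm across in its middle, about 9 cm above the table. z is its outward normal, leaning 15 to 35 degrees from vertical towards the plate's -x side (the lower edge, roughly facing the robot); y runs level. Reader fixed: grey foot 110 x 120 mm, black head clamped stiff.
- window_plate (a joint): How far the sprung window plate is pushed in along its normal, m: 0 at rest, 0.010 at the stop. It keeps its tilt. Takes about 2 N to start and 6 N at 0.005.
- grip_top (a point): Fixed black upright trigger grip on a steel foot 100 x 100 mm: centre of the grip's top end, 125 mm above the table. The grip post is 34 (x) x 24 (y) mm and stands upright; the foot's top is at 14 mm. The red lever stands on the -y side of it. z up.
- trigger_pad (a point): Red trigger lever, 28 mm wide (x), 10 mm thick, top 124 mm and hinge 30 mm above the table. This point is on its outer face, 104 mm above the table, where it is squeezed: 39 mm in -y from the post's middle at rest (51 mm over lever and post; 38 mm when squeezed home); y points to the post.
- trigger_lever (a joint): Angle of the trigger lever, rad: 0 at rest, 0.17 fully squeezed against the post; a spring returns it. About 2 N at the pad to start and 9 N to hold it home.
- jar_rust: Bystander: glaze jar with rust-brown lid, 57 mm wide, 68 mm high, origin under its middle.
- jar_cream: Bystander: glaze jar with cream lid, 64 mm wide, 82 mm high, origin under its middle.
- stamp_block: Bystander: small wooden stamp with a knob, 37 x 42 x 46 mm, origin under its middle.

How it is judged (in metres and radians):
On the way, in this order (a step that is already met when the one before it is completed fails the run):
1. the trigger lever is squeezed against the grip (value of joint trigger_lever above 0.13 rad), for 0.1 s.
2. the trigger lever is let go and springs back (value of joint trigger_lever below 0.03 rad), for 0.1 s.
3. the paddle is lifted clear of the table (height (world z) of paddle_face above 0.03 m and contact force between the fingers and sample_paddle above 1 N), for 0.1 s.
At the end, for the whole second after the job is handed in: The fingers hold the paddle (over 2 N) with its glazed face on the window plate: within 0.05 rad of the plate's slope, centres within 14 mm, the sprung plate pushed in by 2 to 8.5 mm by the paddle (over 2 N), the paddle still (under 10 mm/s), and the trigger lever back at rest (under 0.03 rad) (angle between the z axis of paddle_face and the z axis of window_center, either way round below 0.05 rad and angle between paddle_face's own z axis and vertical below 1.2 rad and distance between paddle_face and window_center below 0.014 m and value of joint window_plate between 0.002 and 0.0085 m and height (world z) of paddle_face above 0.05 m and contact force between sample_paddle and window_plate_c0 above 2 N and contact force between the fingers and sample_paddle above 2 N and linear speed of sample_paddle below 0.01 m/s and value of joint trigger_lever below 0.03 rad); the arm keeps its last pose, push and grip.
It fails at once if a jar or the stamp is moved by more than 20 mm (distance of any of jar_rust, jar_cream, stamp_block from where it was at the start of the episode above 0.02 m).
It fails at once if the paddle is pressed hard on the reader (over 25 N) (contact force between sample_paddle and reader above 25 N).
It also fails if it takes over 48 s, if anything falls off the work surface, if the arm or the gripper's body presses on something with over 40 N, if the wrist force passes 120 N, or if a joint passes its speed limit or range.

ROBOT

A 6-joint arm with a two-finger parallel gripper is mounted at the origin on the work surface; the furniture and walls round the work are solid. World frame = base frame: x ahead of the robot, y to its left, z up, the work surface at z = 0. Lengths are in m, angles in degrees, forces in N, time in s.
With the tool pointing down it reaches from about 0.325 to 0.775 m from the base axis. Payload 5.5 kg.
Tool frame: the origin (TCP) lies at the centre of the arm's flange, where the gripper is bolted on; the fingertips stand 182 mm ahead of it and the grasp point (between the pads) lies 163 mm ahead of it; z points along the fingers, y is the direction in which the jaws open and shut (so a half turn about z gives the same grasp; the last joint's range is limited). The gripper opens to 88 mm and grips with 3 to 60 N. Pads are 20 mm wide; open, the fingers measure 115 mm over their backs; the gripper's body (75 mm by 178 mm) begins 61 mm behind the grasp point.
Start: joints at [-66.446, 5.22, 70.514, -0, 104.267, -3.249], TCP at [0.271, -0.536, 0.405] pointing down, gripper open.
Joint ranges: [-164.24, 164.24], [-49.07, 125.15], [9.68, 141.18], [-86.29, 266.29], [3.28, 154.24], [-151.56, 151.56]. Speed limits (degrees/s): [147.25, 147.25, 172.46, 180, 180, 180].

INTERFACE

Orientations are given as [roll, pitch, yaw] about the fixed x, y, z axes, in that order (R = Rz(yaw) Ry(pitch) Rx(roll)).
In Python, from station import r gives the robot as it stands. The module is installed in compiled form; this text tells all that it offers. Calls block until the motion is done:
- r.reach(position, orientation): joint-space move of the TCP to a pose.
- r.servo_line(position, rotation=None, speed=0.15): straight line of the TCP; rotation=None keeps the orientation; speed is the mean speed in m/s.
- r.move_joints(angles): joint-space move.
- r.let_go() and r.grab(squeeze=None): open the fingers fully, or close them until they stop; squeeze is the grip in N (None keeps the last).
- r.wait(seconds).
- r.inverse_kinematics(position, orientation): joint angles nearest the present ones, or None.
- r.sense(): the state.
- r.snapshot(name): name is "scene" or "side" or "wrist"; returns a dict with "frame" (400x640x3 uint8, red, green, blue), "fx", "fy", "cx", "cy" (pixels), "dist_coeffs" ([k1, k2, p1, p2, k3] as OpenCV has them; the pictures are not rectified), "R" (3x3) and "t" (3): a world point X has camera coordinates R X + t. Camera axes: x right, y down, z forward; pixel columns grow to the right and rows downward; lengths in m; the calibration is good to about 2 mm. A picture is of the moment at which its call begins. There is no depth.
A pose or a line that the arm cannot do raises r.IKError and nothing moves.
- r.hand_in(): hands the job in, once; it reports no verdict.
The state is a dict: "clock": time; "joints": joint angles; "joint_vel": joint speeds; "joint_torque": joint torques, N m; "tcp_pos": TCP position; "orientation": TCP orientation; "contact_force": force on the tool from outside, world axes, zero at the start; "torque": the same for the moment, N m; "opening": finger opening in m.
Only numpy, scipy, OpenCV 4.12 (cv2) and the standard library are available. Lean on these libraries where they do the work, as an engineer would, in place of code of your own. Each camera call takes 0.05 s, during which the arm holds its last target.

## Working session

There is one attempt and no reset: what is moved stays moved. The work goes in short steps, each a Python script; the robot and the scene stay as the last script left them, time stands still between calls to the robot, and variables do not carry over. Pictures are saved under pics/ and viewed, and the job is handed in when it is done.

```bash
mkdir -p pics
python3 - <<'E'
from station import r
import cv2,json,pickle
d={}
for n in("scene","side","wrist"):
    s=r.snapshot(n); d[n]=s
    cv2.imwrite(f"pics/{n}0.png",s["frame"][:,:,::-1])
    print(n,s["fx"],s["cx"],s["dist_coeffs"],s["t"],s["R"])
pickle.dump(d,open("s0.pkl","wb"))
print(r.sense())
E
```

```text
scene 402.2866743519388 320.88055891809216 [-0.03034172  0.          0.          0.          0.        ] [-0.4681657   0.20186819  0.69197781] [[ 0.77390976 -0.63302067 -0.0186685 ]
 [-0.30824766 -0.35077498 -0.88427388]
 [ 0.5532152   0.69010271 -0.46659533]]
side 361.73469763534825 319.0139569179015 [-0.0808018  0.         0.         0.         0.       ] [0.46904165 0.21145018 0.73424719] [[-0.9872121  -0.15831353  0.01868415]
 [-0.09769082  0.50819295 -0.85568477]
 [ 0.12597132 -0.84656763 -0.51716001]]
wrist 300.1748837292232 319.06506800078114 [-0.0502059  0.         0.         0.         0.       ] [-0.59933829 -0.02917182  0.38937389] [[ 0.45033456 -0.89285854 -0.00154996]
 [-0.86454427 -0.43648598  0.2490847 ]
 [-0.22307394 -0.11083144 -0.96848046]]
{'clock': 0.15, 'joints': array([-6.64446360e+01,  5.25385032e+00,  7.05647031e+01,  7.56254890e-04,
        1.04266981e+02, -3.24753165e+00]), 'joint_vel': array([-0.00857649, -0.02187827, -0.13270995,  0.0073556 , -0.00490847,
       -0.00536631]), 'joint_torque': array([ 5.99935811e-04, -4.47047496e+01, -4.06907558e+01,  6.96885190e-02,
        2.74556992e-02, -1.16418278e-04]), 'tcp_pos': array([ 0.27058546, -0.53558019,  0.4037727 ]), 'orientation': array([-1.79914644e+02, -5.57753413e-03,  2.68030774e+01]), 'contact_force': array([ 0.75822177,  0.25068451, -0.2334913 ]), 'torque': array([ 0.03609421, -0.03556892, -0.0216882 ]), 'opening': 0.08776366013609102}
```

View pics/scene0.png

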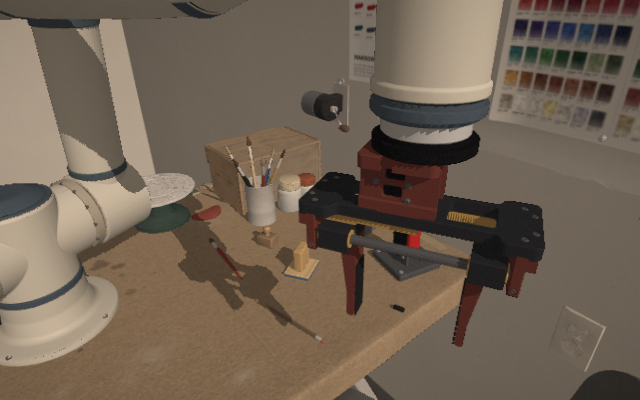

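View pics/side0.png

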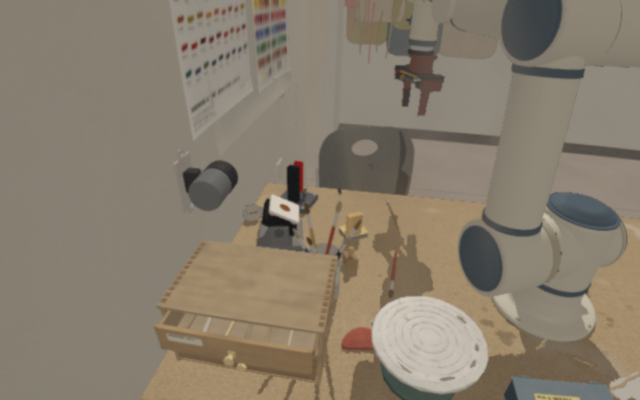

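View pics/wrist0.png

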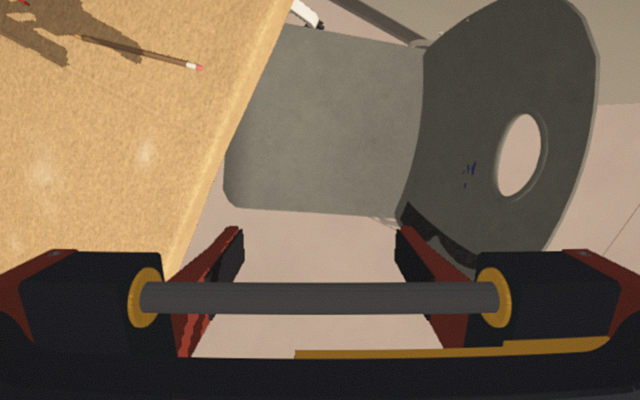

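The scene view shows the paddle at about (301,262), the stamp at (267,237), the jars at (295,190), and the trigger foot at (408,258) with its red lever at (413,240). In the side view the reader's window is at (285,208), the trigger at (296,182) and the paddle at (354,227). I'll write helpers and get rough positions.

```bash
cat > h.py <<'E'
import numpy as np,cv2
from scipy.spatial.transform import Rotation as Ro
from scipy.optimize import least_squares
def K(s): return np.array([[s["fx"],0,s["cx"]],[0,s["fy"],s["cy"]],[0,0,1.]])
def ray(s,p):
    u=cv2.undistortPoints(np.array([[p]],float),K(s),np.array(s["dist_coeffs"]))[0,0]
    R=np.array(s["R"]);t=np.array(s["t"])
    d=R.T@np.array([u[0],u[1],1]); return -R.T@t,d/np.linalg.norm(d)
def onz(s,p,z):
    c,d=ray(s,p); return c+d*(z-c[2])/d[2]
def proj(s,X):
    X=np.atleast_2d(np.asarray(X,float))
    rv=cv2.Rodrigues(np.array(s["R"]))[0]
    return cv2.projectPoints(X,rv,np.array(s["t"],float),K(s),np.array(s["dist_coeffs"]))[0][:,0]
def tri(obs):
    A=np.zeros((3,3));b=np.zeros(3)
    for s,p in obs:
        c,d=ray(s,p);P=np.eye(3)-np.outer(d,d);A+=P;b+=P@c
    X=np.linalg.solve(A,b)
    return X,[np.round(proj(s,X)[0]-p,1) for s,p in obs]
def save(s,name,box=None,k=1):
    f=s["frame"][:,:,::-1]
    if box: f=f[box[1]:box[3],box[0]:box[2]]
    cv2.imwrite(name,cv2.resize(f,None,fx=k,fy=k,interpolation=cv2.INTER_CUBIC))
E
python3 - <<'E'
from h import *;import pickle
d=pickle.load(open("s0.pkl","rb"));S,D=d["scene"],d["side"]
print("paddle base",onz(S,(301,270),0),onz(D,(354,233),0))
print("paddle top",tri([(S,(303,248)),(D,(355,217))]))
print("stamp",onz(S,(267,245),0)); print("window",onz(D,(285,208),.09))
print("trig",onz(D,(294,168),.125),onz(S,(408,262),0.014));print("jars",onz(S,(290,208),0))
save(D,"pics/sidecrop.png",(220,140,400,280),4)
save(S,"pics/scenecrop.png",(190,150,450,300),3)
E
```

```text
paddle base [ 4.11122621e-01 -1.74514225e-01  5.55111512e-17] [ 0.41090303 -0.16692168  0.        ]
paddle top (array([ 0.41536979, -0.17323561,  0.04751363]), [array([-1.7,  1.1]), array([-1.3, -0.9])])
stamp [ 0.40772983 -0.05479519  0.        ]
window [ 0.5765895  -0.11322032  0.09      ]
trig [ 0.58603064 -0.25678796  0.125     ] [ 0.5762553  -0.30710522  0.014     ]
jars [0.54371644 0.04972719 0.        ]
```

View pics/sidecrop.png

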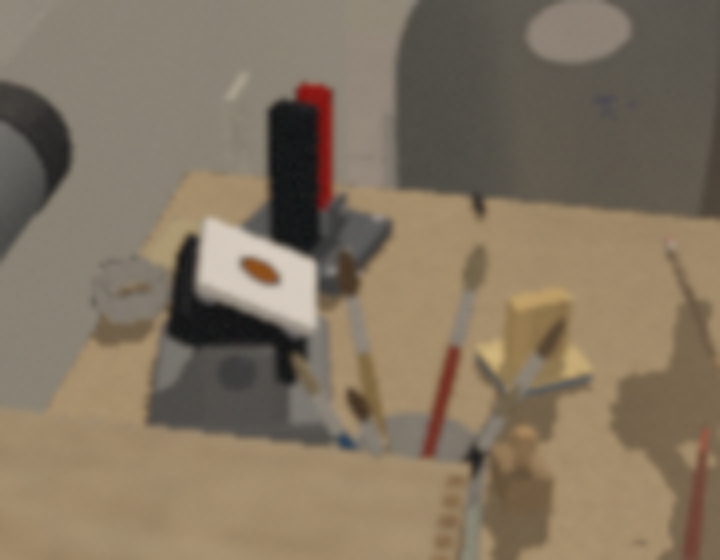

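View pics/scenecrop.png

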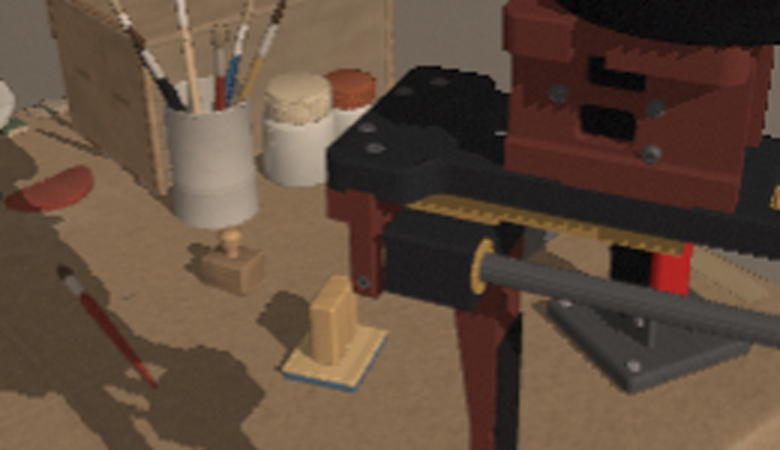

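Run:
```python
from station import r
from h import *;import pickle
r.reach([0.45,-0.2,0.45],[180,0,0])
s=r.snapshot("wrist");d={"w":s}
r.servo_line([0.36,-0.13,0.47],speed=.3)
d["w2"]=r.snapshot("wrist");d["sc"]=r.snapshot("scene");d["sd"]=r.snapshot("side")
for k in d: save(d[k],f"pics/{k}1.png")
pickle.dump(d,open("s1.pkl","wb"));print(r.sense()["clock"],r.sense()["joints"])
```

```text
2.3083 [-2.50159735e+01 -2.63598974e+01  9.16626525e+01 -2.10538663e-03
  1.14802190e+02  6.50350612e+01]
```

View pics/w1.png

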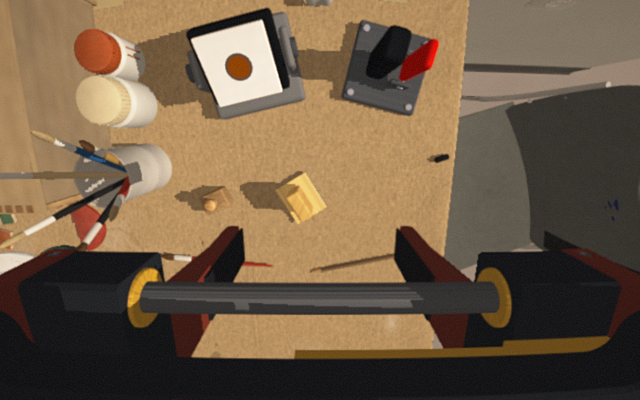

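View pics/w21.png

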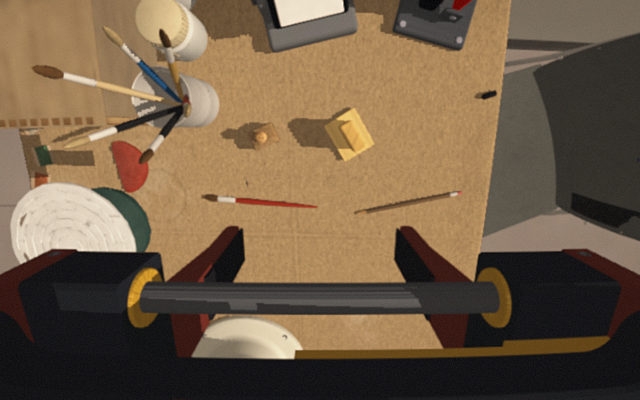

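View pics/sc1.png

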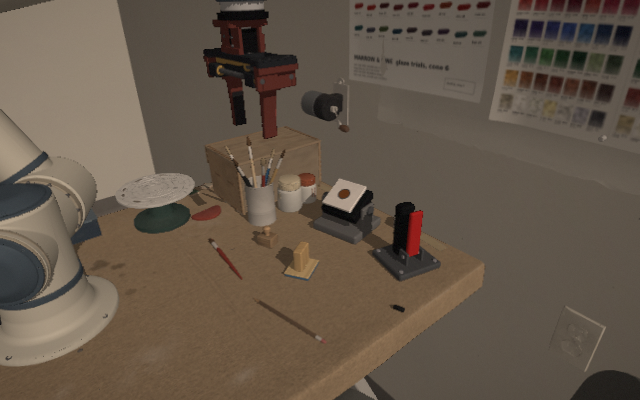

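All objects are clear now. I'll crop and enlarge for corners.

Run:
```python
from h import *;import pickle
d=pickle.load(open("s1.pkl","rb"))
save(d["w"],"pics/c_win.png",(180,0,310,120),6)
save(d["w"],"pics/c_trig.png",(335,10,455,120),6)
save(d["w"],"pics/c_pad.png",(265,160,345,235),8)
save(d["w2"],"pics/c_pad2.png",(315,95,395,170),8)
save(d["sc"],"pics/c_sc.png",(270,165,450,290),4)
```

```text
(no output)
```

View pics/c_win.png

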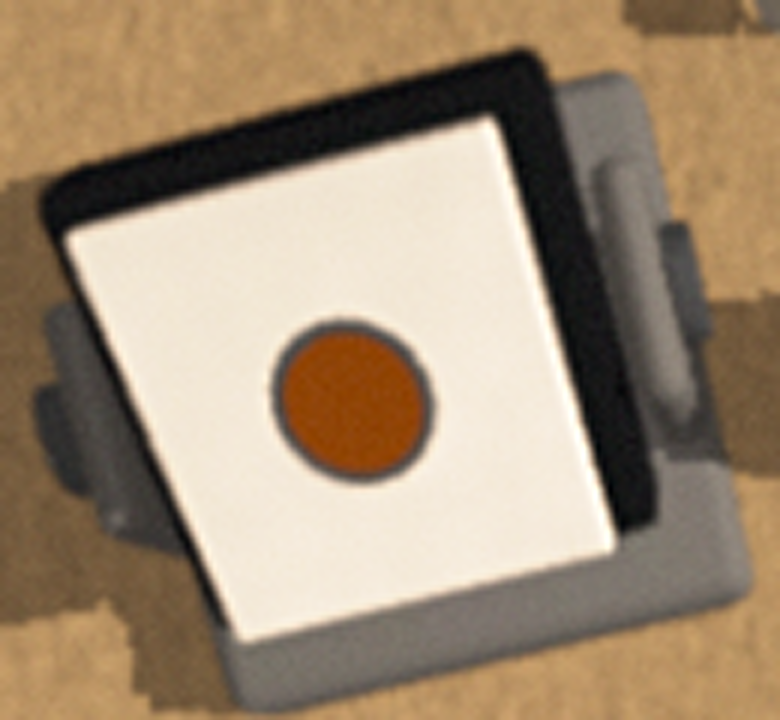

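View pics/c_trig.png

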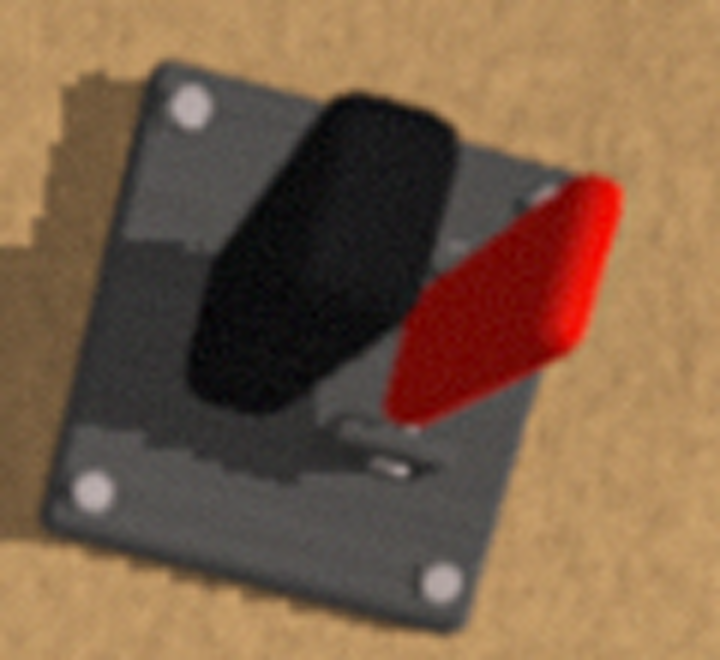

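View pics/c_pad.png

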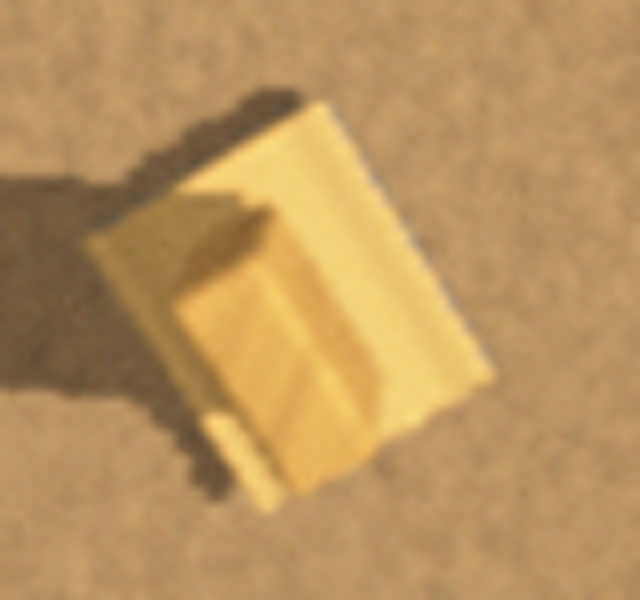

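View pics/c_pad2.png

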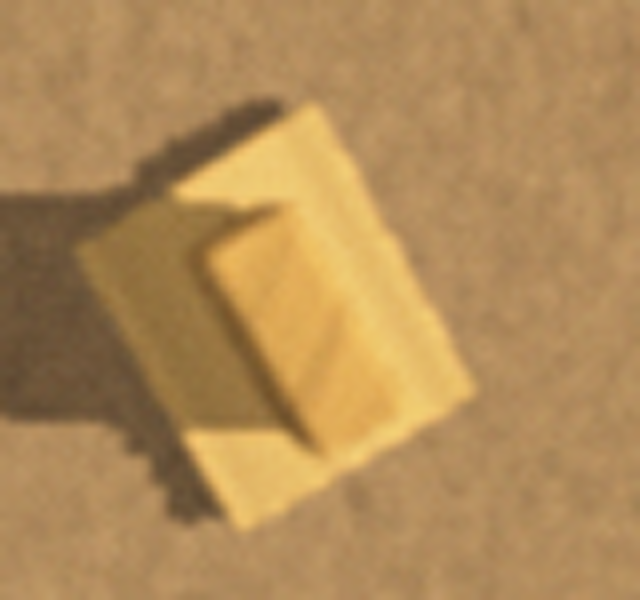

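View pics/c_sc.png

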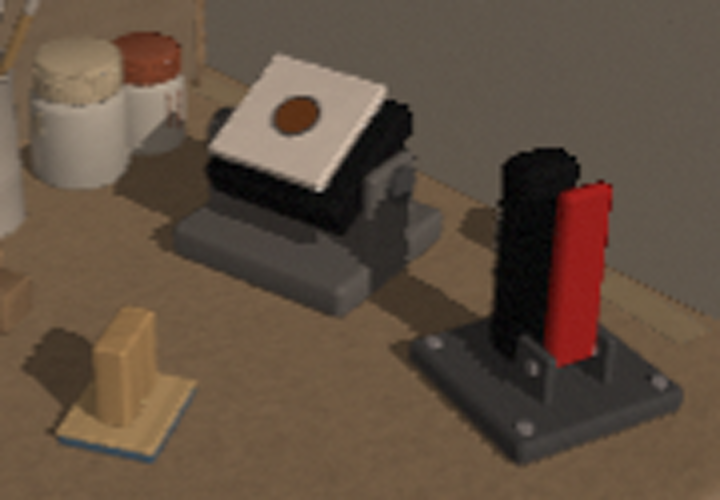

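```bash
cat > fit.py <<'E'
from h import *;import pickle
d=pickle.load(open("s1.pkl","rb"));W,W2,S,D=d["w"],d["w2"],d["sc"],d["sd"]
def up(p,b,k): return (np.array(p,float)+.5)/k-.5+np.array(b)
def fit(obs,R0,free):
    # obs: (cam, local pt, px)
    def f(q): return np.concatenate([proj(s,free(q)(l))[0]-p for s,l,p in obs])
    o=least_squares(f,R0,loss="soft_l1"); return o.x,np.round(f(o.x).reshape(-1,2),1)
# window
w=lambda x,y:up((x,y),(180,0),6); c=lambda x,y:up((x,y),(270,165),4)
h=.037;L=[(h,h,0),(h,-h,0),(-h,-h,0),(-h,h,0),(0,0,0)]
obs=[(W,l,w(*p)) for l,p in zip(L,[(68,233),(495,118),(617,550),(238,640),(353,402)])]
obs2=[(S,l,c(*p)) for l,p in zip(L,[(277,54),(386,90),(322,190),(210,150),(296,116)])]
free=lambda q:(lambda l:Ro.from_euler("ZY",[q[3],q[4]]).apply(l)+q[:3])
for nm,o in(("w",obs),("s",obs2),("both",obs+obs2)):
    q,e=fit(o,[.577,-.113,.09,.2,-.4],free)
    print("WIN",nm,q[:3].round(4),np.degrees(q[3:]).round(1));
print(e.tolist())
# paddle
w=lambda x,y:up((x,y),(265,160),8);w2=lambda x,y:up((x,y),(315,95),8)
P=[(.03,-.025,.009),(-.03,-.025,.009),(-.03,.025,.009),(.03,.025,.009)]
H=[(.02,-.009,.055),(-.02,-.009,.055),(-.02,.009,.055),(.02,.009,.055)]
o1=[(W,l,w(*p)) for l,p in zip(P,[(325,100),(492,378),(272,512),(88,240)])]
o1+=[(W,H[2],w(300,492)),(W,H[3],w(180,303)),(W,H[0],w(265,250)),(W,H[1],w(378,440))]
o2=[(W2,l,w2(*p)) for l,p in zip(P+H,[(312,103),(475,388),(242,528),(78,245),(295,205),(400,410),(322,457),(203,250)])]
fp=lambda q:(lambda l:Ro.from_euler("Z",q[2]).apply(l)+np.array([q[0],q[1],0]))
for nm,o in(("w",o1),("w2",o2),("both",o1+o2)):
    q,e=fit(o,[.41,-.17,.5],fp); print("PAD",nm,q[:2].round(4),np.degrees(q[2]).round(1))
print(e.tolist())
# trigger foot
w=lambda x,y:up((x,y),(335,10),6)
F=[(.05,.05,.014),(-.05,.05,.014),(-.05,-.05,.014)]
ff=lambda q:(lambda l:Ro.from_euler("Z",q[2]).apply(l)+np.array([q[0],q[1],0]))
o=[(W,l,w(*p)) for l,p in zip(F,[(158,60),(43,525),(465,634)])]
o+=[(S,l,c(*p)) for l,p in zip([(-.05,.05,.014),(-.05,-.05,.014),(.05,-.05,.014)],[(411,350),(521,463),(683,392)])]
q,e=fit(o,[.58,-.28,-.2],ff);print("FOOT",q[:2].round(4),np.degrees(q[2]).round(1),e.tolist())
# lever outer top edge, grip top
print("lever out top", onz(W,w(612,190),.124),onz(W,w(575,348),.124), onz(S,c(564,193),.124),onz(S,c(608,184),.124))
print("grip top",onz(S,c(540,160),.125))
E
python3 fit.py
```

```text
WIN w [ 0.5778 -0.1154  0.0897] [ 12.4 -26.6]
WIN s [ 0.5814 -0.1127  0.088 ] [ 13.5 -27.7]
WIN both [ 0.5777 -0.1157  0.0903] [ 12.4 -27.4]
[[-0.5, -0.2], [-0.0, 0.2], [-0.1, -0.1], [0.5, 0.1], [0.7, -0.5], [0.1, 0.2], [0.1, -0.6], [-1.2, -0.3], [-0.6, 0.0], [0.1, 0.8]]
PAD w [ 0.4132 -0.175 ] 31.1
PAD w2 [ 0.413  -0.1741] 30.9
PAD both [ 0.4131 -0.1745] 31.0
[[-0.1, -0.4], [0.7, -0.1], [-1.0, -0.1], [-0.1, -0.1], [-0.6, 1.6], [-2.0, -0.1], [-0.8, -0.5], [1.3, 1.4], [0.9, -0.8], [0.9, 0.4], [0.2, 0.6], [-0.2, 0.1], [0.1, -1.9], [2.2, -0.3], [-0.1, 0.9], [-0.5, -0.1]]
FOOT [ 0.5879 -0.2904] -13.3 [[0.1, -1.7], [-0.1, 0.9], [1.6, 1.0], [-1.4, -2.1], [-0.3, -3.3], [1.0, -0.4]]
lever out top [ 0.59437553 -0.31135058  0.124     ] [ 0.57073372 -0.30714551  0.124     ] [ 0.57486598 -0.30274459  0.124     ] [ 0.59691642 -0.3107102   0.124     ]
grip top [ 0.58990147 -0.27556258  0.125     ]
```

Run:
```python
from station import r
from h import *;import pickle
r.reach([0.545,-0.273,0.38],[180,0,-13])
s=r.snapshot("wrist");save(s,"pics/t2.png");pickle.dump(s,open("s2.pkl","wb"));print(r.sense()["clock"])
```

```text
3.3417
```

View pics/t2.png

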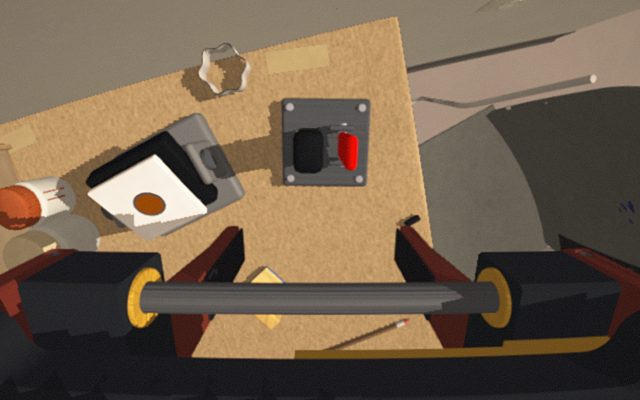

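Run:
```python
from h import *;import pickle
s=pickle.load(open("s2.pkl","rb"));save(s,"pics/t2c.png",(270,90,380,195),7)
```

```text
(no output)
```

View pics/t2c.png

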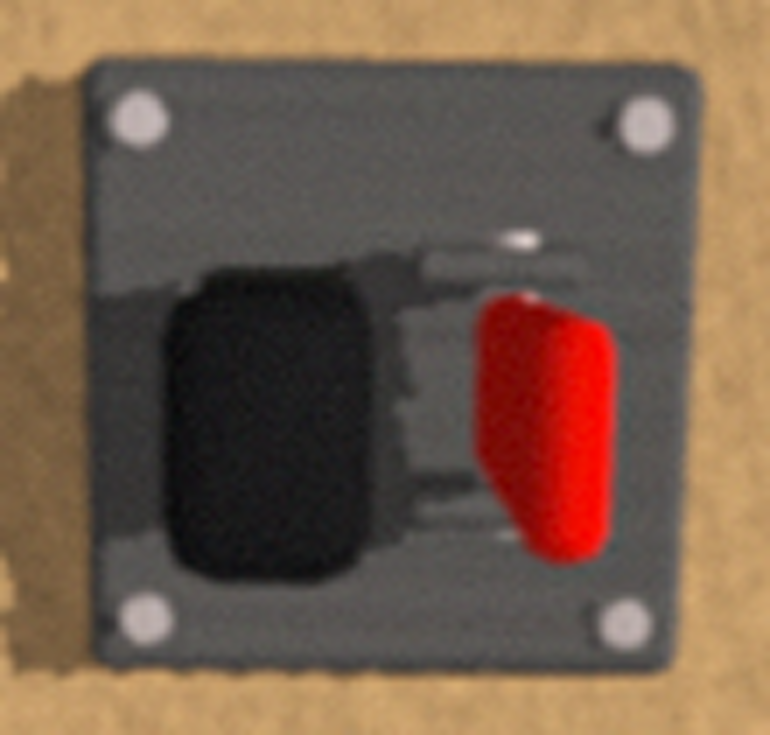

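```bash
cat > f2.py <<'E'
from h import *;import pickle
s=pickle.load(open("s2.pkl","rb"))
q=lambda x,y,z:onz(s,(np.array([x,y])+.5)/7-.5+np.array([270,90]),z)
for n,p,z in(("foot",[(85,60),(700,68),(672,670),(97,665)],.014),):
    X=[q(*a,z) for a in p]; print(n,np.mean(X,0),[np.linalg.norm(X[i]-X[i-1]).round(4) for i in range(4)],
     [np.degrees(np.arctan2(*(X[a]-X[b])[[1,0]])).round(1) for a,b in((0,3),(1,2))],[np.degrees(np.arctan2(*(X[a]-X[b])[[1,0]])-np.pi/2).round(1) for a,b in((0,1),(3,2))])
R=Ro.from_euler("z",-13.5,degrees=True)
c=np.mean(X,0)
loc=lambda P:R.inv().apply(P-c).round(4)
for n,x,y,z in(("grip right",370,430,.125),("grip left",163,430,.125),("grip bot",270,583,.125),("grip top",285,268,.125),("lever out",615,440,.124),("lever out bot",560,563,.124),("lever top",560,310,.124)):
    print(n,q(x,y,z).round(4),loc(q(x,y,z)))
E
python3 f2.py
```

```text
foot [ 0.5886151  -0.28947243  0.014     ] [np.float64(0.0972), np.float64(0.0969), np.float64(0.0969), np.float64(0.0967)] [np.float64(-13.5), np.float64(-13.6)] [np.float64(-13.7), np.float64(-13.5)]
grip right [ 0.5905 -0.2856  0.125 ] [0.0009 0.0042 0.111 ]
grip left [ 0.5957 -0.2632  0.125 ] [0.0007 0.0272 0.111 ]
grip bot [ 0.5763 -0.2708  0.125 ] [-0.0163  0.0153  0.111 ]
grip top [ 0.6097 -0.2805  0.125 ] [0.0184 0.0136 0.111 ]
lever out [ 0.5832 -0.3121  0.124 ] [-0.     -0.0232  0.11  ]
lever out bot [ 0.571  -0.3033  0.124 ] [-0.0139 -0.0175  0.11  ]
lever top [ 0.5985 -0.309   0.124 ] [ 0.0142 -0.0166  0.11  ]
```

Run:
```python
from station import r
from h import *;import pickle
R=Ro.from_euler("z",-13.5,degrees=True)
c=np.array([.5886,-.2895,0])+R.apply([.0005,.0095,0]); print(c)
r.reach([c[0],c[1],.38],[180,0,-13.5])
r.servo_line([c[0],c[1],.267],speed=.12)
s=r.sense();print(s["clock"],s["tcp_pos"],s["contact_force"])
r.grab(25); r.wait(.4)
s=r.sense();print(s["clock"],s["opening"],s["contact_force"])
for n in("scene","wrist"): save(r.snapshot(n),f"pics/sq_{n}.png",(330,100,480,300) if n=="scene" else None,3 if n=="scene" else 1)
```

```text
[ 0.59130392 -0.28037921  0.        ]
4.7417 [ 0.59148282 -0.28049765  0.26834588] [0.65766841 0.6619891  0.23191088]
5.9417 0.040382803657053365 [-0.85262482 -6.67421128  0.13046114]
```

View pics/sq_scene.png

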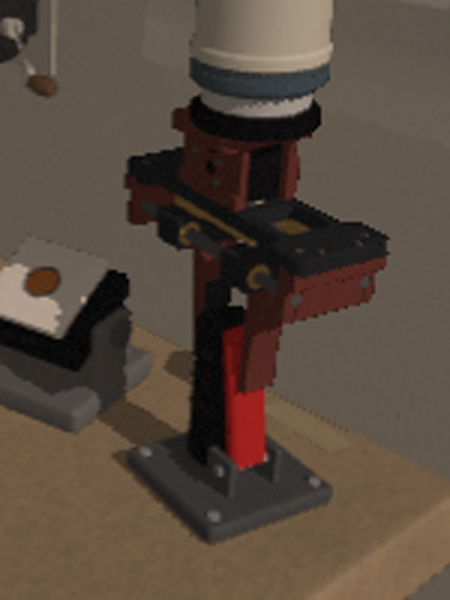

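View pics/sq_wrist.png

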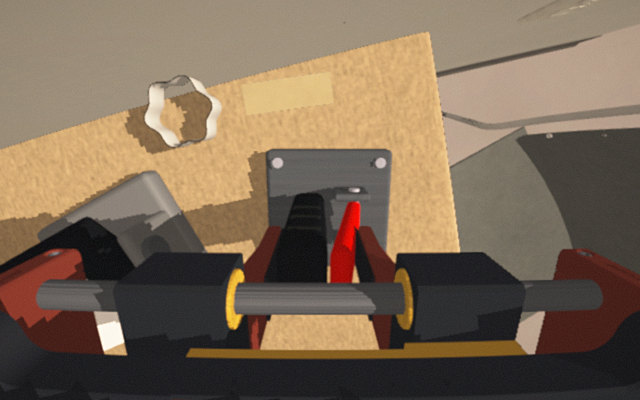

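Run:
```python
from station import r
r.wait(.2);s=r.sense();print(s["opening"],s["contact_force"],s["tcp_pos"],s["torque"])
r.grab(50); r.wait(.3)
s=r.sense();print(s["clock"],s["opening"],s["contact_force"],s["tcp_pos"])
```

```text
0.0404701421725917 [-1.45471338 -7.81513711  0.69992543] [ 0.59096006 -0.2819184   0.26745952] [-1.28791587e+00  2.18388693e-01 -5.51903953e-04]
6.7583 0.03967360432192738 [-1.52313683 -6.04660556  1.11642813] [ 0.59103394 -0.28160917  0.26744388]
```

Run:
```python
from station import r
from h import *
save(r.snapshot("scene"),"pics/sq2.png",(380,190,460,290),6)
save(r.snapshot("side"),"pics/sq3.png",(270,140,340,215),7)
```

```text
(no output)
```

View pics/sq2.png

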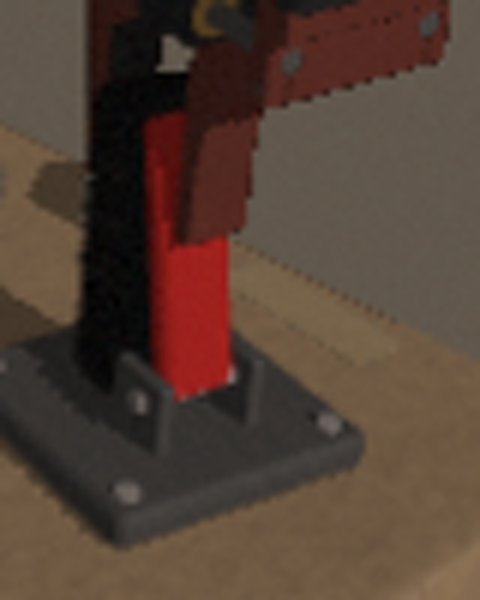

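View pics/sq3.png

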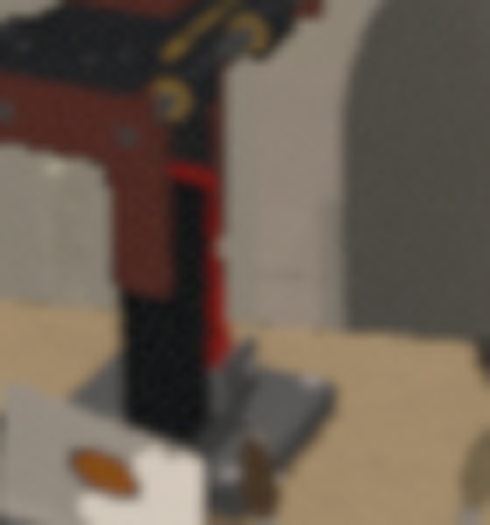

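Run:
```python
from station import r
from h import *;import pickle
r.let_go(); r.wait(.3)
p=r.sense()["tcp_pos"]
r.servo_line([p[0],p[1],.38],speed=.2)
s=r.snapshot("wrist");save(s,"pics/rel.png");
ca,sa=np.cos(np.radians(31)),np.sin(np.radians(31))
# viewing pose above paddle
x=np.array([.413,-.1745])-.045*np.array([ca,sa])
print(r.inverse_kinematics([x[0],x[1],.36],[180,0,31]))
r.reach([x[0],x[1],.36],[180,0,31])
s2=r.snapshot("wrist");save(s2,"pics/pv.png");pickle.dump(s2,open("s3.pkl","wb"))
print(r.sense()["clock"])
s=pickle.load(open("s2.pkl","rb"));save(s,"pics/win2.png",(80,145,220,250),5)
d=pickle.load(open("s1.pkl","rb"));d0=pickle.load(open("s0.pkl","rb"))
print("lamp",tri([(d["sc"],(325,105)),(d["sd"],(215,183))]))
n=Ro.from_euler("ZY",[12.4,-27.2],degrees=True)
T=np.array([.5777,-.1157,.0903])+n.apply([0,0,.196])
e=(n*Ro.from_euler("x",180,degrees=True)).as_euler("xyz",degrees=True);print(T,e,r.inverse_kinematics(T,e))
```

```text
[-3.24374276e+01 -2.27657101e+01  1.00236062e+02 -2.54444375e-14
  1.02529648e+02  2.65625724e+01]
9.7833
lamp (array([0.66384061, 0.05185554, 0.2399363 ]), [array([-0.7,  1.2]), array([-1. , -1.6])])
[ 0.49019876 -0.13493839  0.26462561] [180.  -27.2  12.4] [-24.42648142 -18.38759793 108.42992347  17.12616918  68.49742831
  49.89193954]
```

View pics/rel.png

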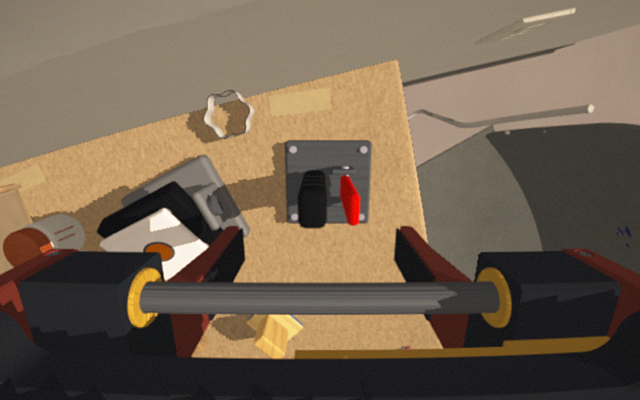

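View pics/pv.png

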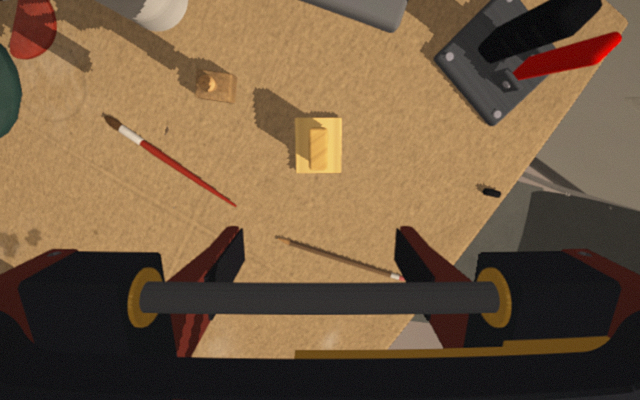

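View pics/win2.png

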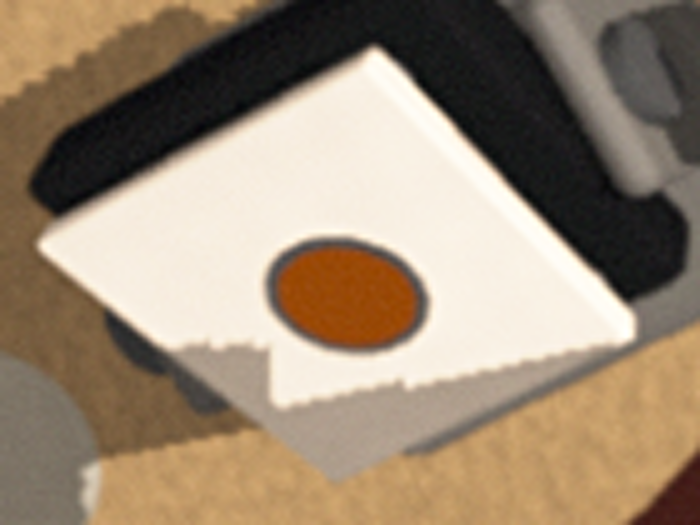

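```bash
python3 - <<'E'
from h import *;import pickle
s=pickle.load(open("s3.pkl","rb"));save(s,"pics/pvc.png",(285,105,355,185),7)
E
cat >> fit.py <<'E'
print("----")
s2=pickle.load(open("s2.pkl","rb"))
w3=lambda x,y:up((x,y),(80,145),5)
obs3=[(s2,l,w3(*p)) for l,p in zip(L,[(40,238),(370,55),(622,335),(337,480),(347,296)])]
for nm,o in(("w3",obs3),("ww3",obs+obs3),("all",obs+obs2+obs3)):
    q,e=fit(o,[.577,-.113,.09,.2,-.4],free)
    print("WIN",nm,q[:3].round(4),np.degrees(q[3:]).round(1));
print(e.tolist())
E
python3 fit.py|sed -n '/----/,$p'
```

```text
----
WIN w3 [ 0.5772 -0.1109  0.0841] [ 12.9 -25.2]
WIN ww3 [ 0.5777 -0.1152  0.0899] [ 12.5 -26.5]
WIN all [ 0.5778 -0.1154  0.0902] [ 12.5 -26.8]
[[-0.6, -0.2], [-0.3, 0.1], [-0.3, 0.0], [0.3, 0.2], [0.5, -0.5], [0.0, 0.3], [0.0, -0.5], [-1.3, -0.4], [-0.7, -0.1], [0.0, 0.8], [-0.9, 0.0], [0.2, 0.1], [2.8, 0.1], [-0.2, 0.2], [0.8, -1.3]]
```

View pics/pvc.png

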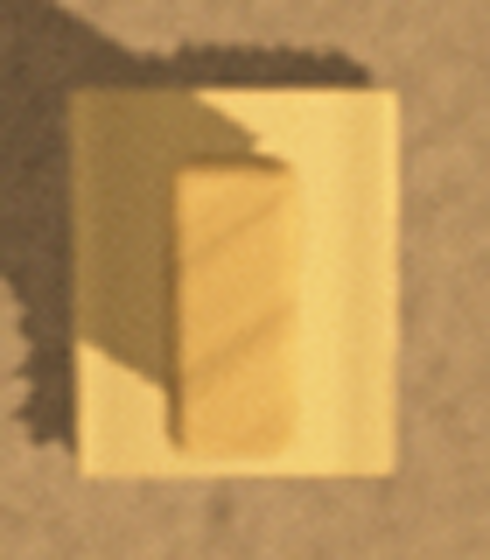

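Run:
```python
from station import r
from h import *;import pickle
s=pickle.load(open("s3.pkl","rb"))
X=[onz(s,(np.array(p)+.5)/7-.5+[285,105],.009) for p in[(68,88),(398,90),(397,475),(80,475)]]
H=[onz(s,(np.array(p)+.5)/7-.5+[285,105],.055) for p in[(178,165),(297,165),(293,452),(178,452)]]
c=np.mean(X,0);print(c,np.mean(H,0))
print([np.degrees(np.arctan2(*(X[a]-X[b])[[1,0]])).round(1) for a,b in((0,3),(1,2))])
c=(c+np.mean(H,0))/2
if np.linalg.norm(c[:2]-[.413,-.1745])>.006: raise SystemExit("check")
r.reach([c[0],c[1],.32],[180,0,31])
r.servo_line([c[0],c[1],.2],speed=.12); r.wait(.15)
p=r.sense();print(p["clock"],p["tcp_pos"],p["contact_force"])
r.servo_line([c[0],c[1],.2-(p["tcp_pos"][2]-.196)],speed=.05)
r.grab(30);r.wait(.3)
p=r.sense();print(p["clock"],p["tcp_pos"],p["opening"],p["contact_force"])
q=p["tcp_pos"]
r.servo_line([q[0],q[1],q[2]+.1],speed=.15); r.wait(.2)
p=r.sense();print(p["clock"],p["opening"],p["contact_force"])
for n in("scene","side","wrist"):
    s=r.snapshot(n);save(s,f"pics/lift_{n}.png")
```

```text
[ 0.41289828 -0.17397152  0.009     ] [ 0.41296059 -0.17417412  0.055     ]
[np.float64(31.6), np.float64(31.7)]
11.4333 [ 0.41319401 -0.17417974  0.20090717] [-0.18953765 -0.37036196  0.97110992]
13.0583 [ 0.41292607 -0.1740609   0.19510234] 0.0179398951998142 [ 0.11645088 -0.29096933  0.81309888]
14.075 0.018080913662067544 [-0.28067826 -0.2438335  -1.12414909]
```

View pics/lift_scene.png

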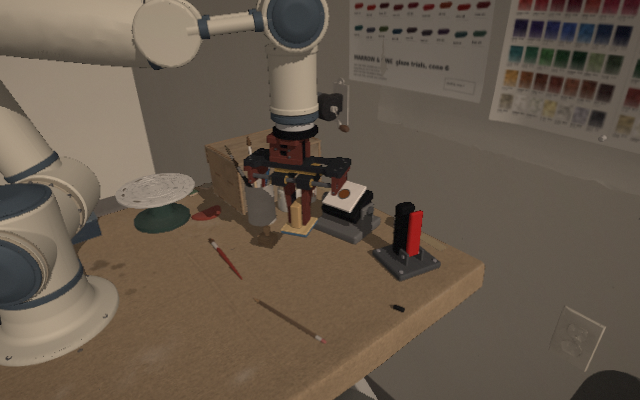

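View pics/lift_wrist.png

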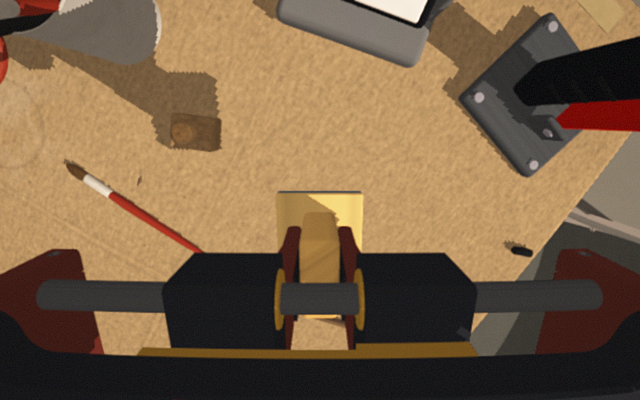

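```bash
cat > place.py <<'E'
from h import *
N=Ro.from_euler("ZY",[12.5,-26.8],degrees=True)
WC=np.array([.5778,-.1154,.0902]); n=N.apply([0,0,1])
E0=(N*Ro.from_euler("x",180,degrees=True)).as_euler("xyz",degrees=True)
def pose(gap,grip=.195): return WC+n*(grip+gap)
def gap(p,grip=.195):
    v=N.inv().apply(p-WC); return v-[0,0,grip]
E
python3 - <<'E'
from station import r
from place import *;import pickle
p=r.sense()["tcp_pos"]
r.servo_line([p[0],p[1],.37],speed=.2)
r.reach(pose(.06),E0)
r.servo_line(pose(.025),speed=.1);r.wait(.3)
p=r.sense();print(p["clock"],gap(p["tcp_pos"]).round(4),p["orientation"],E0,"F",p["contact_force"],N.inv().apply(p["contact_force"]),p["opening"])
d={}
for k in("scene","side","wrist"):
    s=r.snapshot(k);d[k]=s;save(s,f"pics/ap_{k}.png")
pickle.dump(d,open("s4.pkl","wb"))
save(d["scene"],"pics/ap_c.png",(240,130,420,260),4)
save(d["side"],"pics/ap_c2.png",(220,130,360,260),5)
E
```

```text
16.1583 [ 0.0003 -0.0001  0.0257] [179.95074961 -26.84666686  12.51657688] [180.  -26.8  12.5] F [ 0.60311107 -0.24537524 -1.25122959] [-0.08598773 -0.370096   -1.3583676 ] 0.017676492003139394
```

View pics/ap_c.png

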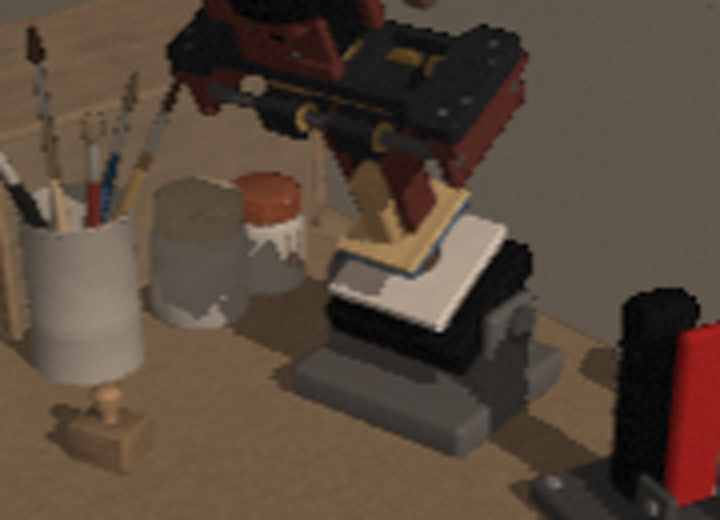

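View pics/ap_c2.png

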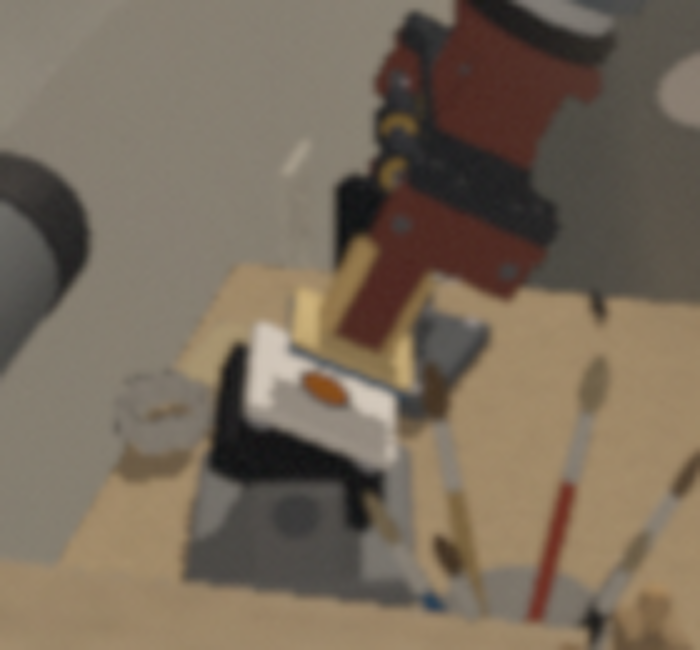

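View pics/ap_wrist.png

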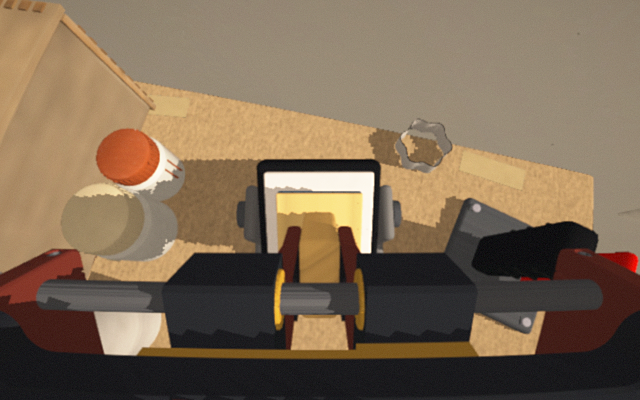

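Run:
```python
from station import r
from place import *
def look():
    fs=[]
    for _ in range(3): r.wait(.05);p=r.sense();fs.append(N.inv().apply(p["contact_force"]))
    f=np.mean(fs,0);print(round(p["clock"],2),gap(p["tcp_pos"]).round(4),f.round(2),(p["torque"]).round(2));return f
r.servo_line(pose(.006),speed=.06);r.wait(.2);f0=look()[2]
g=.006
while g>-.008:
    g-=.001; r.servo_line(pose(g),speed=.02);f=look()
    if f[2]-f0>4.5: break
print(g)
```

```text
17.12 [ 0.0001 -0.      0.0063] [ 0.05 -0.15 -0.5 ] [-0.06  0.23 -0.01]
17.52 [-0.     0.     0.005] [-0.36  0.36 -0.61] [-0.01  0.23  0.04]
17.93 [-0.    -0.     0.004] [-0.65  0.45 -0.66] [-0.04  0.27  0.03]
18.32 [-0.     0.     0.003] [-0.27  0.17 -1.08] [-0.05  0.22 -0.01]
18.73 [ 0.0001 -0.      0.0022] [-0.1   0.06  1.45] [0.06 0.23 0.02]
19.12 [ 0.0002 -0.      0.0012] [ 0.06 -0.5   2.36] [0.04 0.14 0.06]
19.52 [ 0.0002 -0.      0.0002] [ 0.27 -0.31  2.6 ] [0.08 0.04 0.04]
19.93 [ 0.0001 -0.     -0.0009] [ 1.05 -0.09  3.69] [ 0.11 -0.07  0.06]
20.32 [ 0.0001 -0.     -0.0018] [0.74 0.07 4.03] [ 0.11 -0.07  0.07]
-0.002
```

Run:
```python
from station import r
from place import *;import pickle
r.servo_line(pose(-.0027),speed=.02);r.wait(1.)
for _ in range(4):
    r.wait(.1);p=r.sense();print(round(p["clock"],2),gap(p["tcp_pos"]).round(4),N.inv().apply(p["contact_force"]).round(2),p["opening"],abs(p["joint_vel"]).max())
d={k:r.snapshot(k) for k in("scene","side","wrist")}
pickle.dump(d,open("s5.pkl","wb"))
save(d["scene"],"pics/f_c.png",(240,130,460,290),3.5)
save(d["side"],"pics/f_c2.png",(240,150,340,250),6)
save(d["wrist"],"pics/f_w.png",(200,120,440,330),3)
```

```text
21.68 [ 0.0001 -0.     -0.0025] [ 1.22 -0.37  4.8 ] 0.01784378651967884 0.07503195052461994
21.77 [ 0.0001 -0.     -0.0025] [ 2.15 -1.14  4.65] 0.017935133054381637 0.10021385154776956
21.88 [ 0.0001 -0.     -0.0026] [2.62 0.94 5.4 ] 0.01811425550219503 0.20112185347568176
21.98 [ 0.0001 -0.     -0.0026] [ 1.87 -0.39  5.13] 0.0182591827821017 0.05731933210608692
```

View pics/f_c.png

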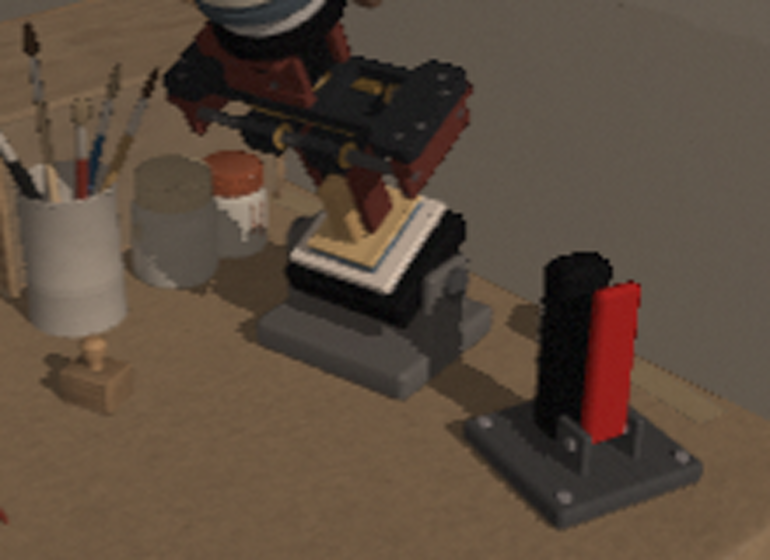

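View pics/f_c2.png

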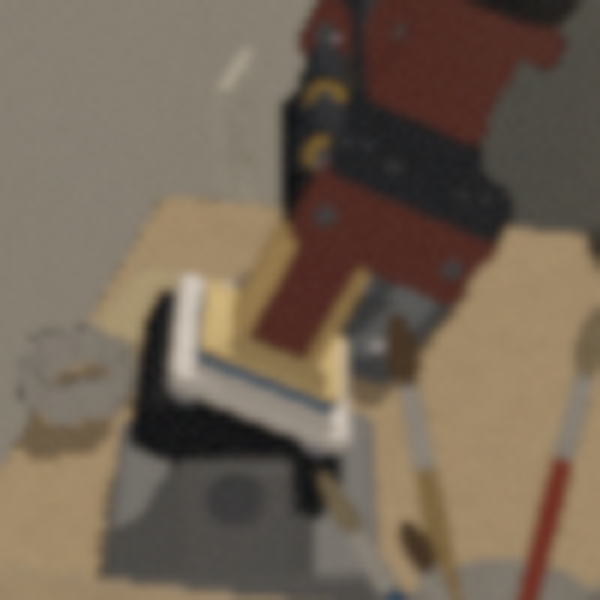

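View pics/f_w.png

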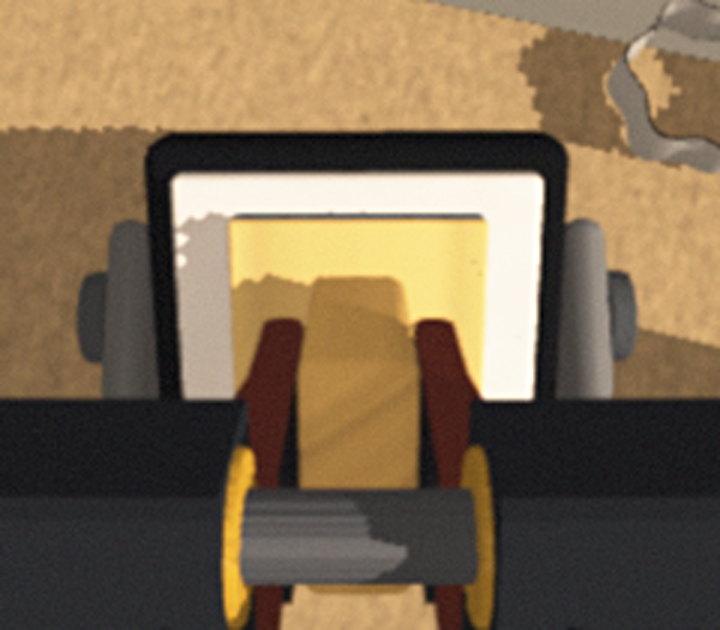

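Run:
```python
from station import r
r.hand_in();print(r.sense()["clock"])
```

```text
the job is handed in; nothing more can be done
the job is handed in; nothing more can be done
```

I finished the job and handed it in at about 22 s on the robot's clock, with the paddle held pressed on the window plate. `r.hand_in()` reports no verdict.

- **Trigger:** I squeezed the lever at up to 50 N. The fingers stopped at 39.7 mm; fully home would be about 38 mm. In the pictures the lever leaned against the post. After I let go, it stood clear of the post again, and it still did in the last picture.
- **Paddle:** I gripped the handle across its 18 mm (opening read 17.9 mm) at 30 N and lifted it about 10 cm.
- **Slope:** The window fits put the tilt between 25.2° and 27.7°; I used 26.8°.
- **Press:** First contact came about 2.5 mm before the height I had measured for the plate, which is a little more than the 2 mm calibration error. I pressed about 5 mm past contact, with about 6 N along the plate's normal. Both fit the plate at half its travel.
- **Last checks:** The pictures show the glazed face flush, with equal margins left and right, and within about 1 mm of centre along the slope. The arm was still. A sideways force of 1 to 2.6 N remained, mostly along the slope. The jars and the stamp stood where they were.
- **Not measured directly:** The lever angle and the plate's travel are inferred from finger opening, force and pictures, because the robot does not report those joints.

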